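# Load a sanding drum and click the carousel on

### The job

Stand the tall slim sanding drum upright in the empty cup of the drum carousel that faces the brass pointer, and let go of it. Then turn the carousel exactly one click counter-clockwise (seen from above), so that the other empty cup comes to the pointer; do not go past that click or turn it a click backwards.

Things in the scene. Friction and masses are not known exactly. Their poses are not given: they have to be found in the camera images.
- tall_drum: Tall slim sanding drum: upright cylinder, 40 mm diameter, 90 mm tall (brown sleeve, black rubber ends, steel nut 12 mm wide as the top 5 mm), about 0.15 kg, standing loose on the bench (z = 0). Origin: centre of its underside; z up its axis. Two shorter drums (40 wide x 42 tall, 66 wide x 55 tall) and a lidded paper cup stand apart, at least 110 mm away centre to centre.
- load_pocket (a point): Inner floor centre of the round cup that faces the brass pointer at the start, 46 mm above the bench; moves with the carousel. Cup inside 54 mm wide (60 at the rim), 40 mm deep, outside 68 mm wide. Carousel axis: 95 mm along +x of this frame. Six cups at 60 degree steps; the next one clockwise is empty too, four hold fixed drums, tops at most 116 mm above the bench. Disc 266 mm wide.
- handle (a point): Middle of the wooden bar handle at the carousel's centre, on its vertical axis, 142 mm above the bench. Bar 64 mm long along this frame's x, 18 mm thick along y, 32 mm tall (ends 16 mm above this point), on a steel post; rigid with the carousel, turns with it. Pinch it across y from above and twist. The carousel's base is fixed to the bench.
- carousel (a joint): Angle of the carousel about its vertical axis, rad, positive counter-clockwise seen from above. 0 at the start; one click is 1.047 (60 degrees). A sprung detent pulls it to the nearest click (-1.047, 0, 1.047, 2.094) when let go and holds it there; about 0.25 N m takes it on to the next.
Things that resemble listed ones, but are neither listed nor needed, are in the scene too. Leave any pink look-alike of the tall_drum alone.

How it is judged:
By the outcome, as a careful person would: the job done as asked, in the order asked, and still so for the second after the job is handed in, with the robot touching nothing.
It also fails if it takes over 45 s, if anything falls off the work surface, if the arm or the gripper's body presses on something with over 40 N, if the wrist force passes 120 N, or if a joint passes its speed limit or range.

### The arm

A 6-joint arm with a two-finger parallel gripper is mounted at the origin on the work surface. World frame = base frame: x ahead of the robot, y to its left, z up, the work surface at z = 0. Lengths are in mm, angles in rad, forces in N, time in s.
With the tool pointing down it reaches from about 350 to 950 mm from the base axis. Payload 17.4 kg.
Tool frame: the origin (TCP) lies midway between the tips of the shut fingers; the grasp point (between the pads) lies 19 mm behind it (arm.pinch_z is the distance from the TCP to the grasp point, in mm); z points along the fingers, y is the line along which they close (so a half turn about z gives the same grasp; the last joint's range is limited). The gripper opens to 93 mm and grips with 3 to 60 N. Pads are 15 mm wide; open, the fingers measure 128 mm over their backs; the gripper's body (75 mm by 188 mm) begins 65 mm behind the grasp point.
Start: joints at [-1.143, 0.116, 1.442, -0, 1.584, -0.038], TCP at [303.16, -603.097, 218.646] pointing down, gripper open.
Joint ranges: [-2.83, 2.83], [-0.83, 2.19], [0.07, 2.5], [-1.14, 4.28], [0.01, 3], [-2.97, 2.97]. Speed limits (rad/s): [1.89, 1.89, 2.22, 3.14, 3.14, 3.14].

### API

Orientations are given as a 3x3 rotation matrix whose columns are the frame's x, y, z axes.
In Python, from workcell import arm gives the robot as it stands.
- The arm moves only by the tool carry_out, never from a script. Its argument "steps" is a list of rows, each a list of 4 numbers: the shift along the world's x, y, z in m, then the turn about the world's z in rad. In form: [[tx, ty, tz, turn], ...]. A call has 1 to 5 rows; each row is the pose to reach, as a shift and turn from the pose commanded when the call began; what a row does not reach only later rows make up. A row lasts 1/10 s, in which the tool goes at most 50 mm and 8.59 degrees, less where a joint would pass 70% of its speed; a pose out of reach is approached as far as the arm can. A call with a gripper value outside its range is refused whole. "fingers" is the opening, from 0 (shut) to 1 (fully open), set as the call begins (left out, the last holds). The fingers move at their own pace and stop on an object; "newtons" is the grip in N (left out, the last holds). Time passes only in rows, so rows that repeat a pose let the fingers close. It gives the time, the measured TCP pose, the force, the opening and the grip force at its end, in the units of the state.
- arm.observe(): the state, without advancing time (a new reading comes with each control period).
- arm.grab_frame(name): name is "scene" or "side" or "wrist"; returns a dict with "pixels" (420x560x3 uint8, blue, green, red), "camera_matrix" (3x3 intrinsics, pixels), "origin" and "rotation" of the camera in the world. Camera axes: x right, y up, looking along -z (the intrinsics and any distortion apply to the point x, -y, -z); pixel columns grow to the right and rows downward; lengths in mm; the calibration is good to about 2 mm. A picture is of the moment at which its call begins. There is no depth.
- arm.hand_in(): hands the job in; it is judged then, once.
Trained networks look in the newest picture that a camera, given by its name, has taken for a name from the list of things; names that differ only in an ending like _2 or _b are one class to them, and where a whole thing is asked for, a point or a joint stands for the part that bears it (a point fixed in the world has none). Each returns a list of dicts, best first, with "score" (0 to 1); they miss things now and then, are a little off and sometimes report something else, mostly with a low value. They report only what shows in the picture. A call takes as long as a camera call. They do not tell look-alikes from the thing itself.
- arm.spot_in(target, camera): "centre" ([row, column] in pixels, amid what is visible of it).
- arm.cut_out(target, camera): "region" (420x560 bool, what is visible of it) and "centre" ([row, column] in pixels, amid what is visible of it).
- arm.pinpoint(target, camera): "centre" ([row, column] in pixels: a listed point, or the origin of a listed thing).
The state is a dict: "time_s": time; "joints": joint angles; "dq": joint speeds; "joint_torque": joint torques, N m; "tool_pos": TCP position; "tcp_rot": TCP orientation; "wrist_force": force on the tool from outside, world axes, zero at the start; "ft_torque": the same for the moment, N m; "opening": opening from 0.0 (shut) to 1.0 (fully open); "grasp_force": force on a finger pad.
Only numpy, scipy, OpenCV 4.12 (cv2) and the standard library are available. Lean on these libraries where they do the work, as an engineer would, in place of code of your own. Each camera call takes 0.05 s, during which the arm holds its last target. There are 200 camera calls.

## Working session

There is one attempt and no reset: what is moved stays moved. The work goes in short steps, Python scripts to look and compute and a tool call to move; the robot and the scene stay as the last step left them, time stands still between calls to the robot, and variables do not carry over. Pictures are saved under pics/ and viewed, at most 10 in all, crops included, and the job is handed in when it is done.

Besides the shell and the picture viewer there is one more tool, called after "Emit:" as name(argument=value, ...), one argument or row to a line, values as JSON. carry_out: Moves the arm, as the interface text tells. Its arguments: {"type":"object","properties":{"steps":{"type":"array","items":{"type":"array","items":{"type":"number"}}},"fingers":{"type":"number"},"newtons":{"type":"number"}},"required":["steps"]}

```bash
mkdir -p pics
cat > h.py <<'E'
import numpy as np, cv2, json
from workcell import arm
def ray(f,rc):
    K=np.array(f["camera_matrix"]);d=np.linalg.inv(K)@[rc[1],rc[0],1]
    d=np.array(f["rotation"])@[d[0],-d[1],-d[2]]
    return np.array(f["origin"],float),d/np.linalg.norm(d)
def atz(f,rc,z):
    o,d=ray(f,rc);return o+d*(z-o[2])/d[2]
def proj(f,p):
    q=np.array(f["rotation"]).T@(np.array(p,float)-np.array(f["origin"]));q=np.array(f["camera_matrix"])@[q[0],-q[1],-q[2]]
    return (q[1]/q[2],q[0]/q[2])
E
python3 - <<'E'
from h import *
np.set_printoptions(precision=1,suppress=True)
fs=[]
for c in("scene","side"):
    f=arm.grab_frame(c);fs.append(f["pixels"]);print(c,f.keys(),f["origin"])
    for t,z in(("tall_drum",0),("load_pocket",46),("handle",142)):
        for r in arm.pinpoint(t,c)[:4]: print(c,t,round(r["score"],2),np.array(r["centre"]),atz(f,r["centre"],z))
    cv2.imwrite(f"pics/{c}.png",f["pixels"])
print(arm.observe())
E
```

```text
scene dict_keys(['pixels', 'camera_matrix', 'origin', 'rotation']) [1105.4 -650.1  640.4]
scene tall_drum 0.91 [291.2 131.5] [ 424.3 -372.2    0. ]
scene tall_drum 0.62 [321.8 216.4] [ 593.4 -311.7    0. ]
scene tall_drum 0.6 [307.8 164.6] [ 502.8 -354.1    0. ]
scene tall_drum 0.56 [348.1 152.1] [ 563.4 -419.2    0. ]
scene load_pocket 0.67 [187.4 336.4] [511.8  94.8  46. ]
scene handle 0.71 [162.8 366.6] [592.1  84.7 142. ]
side dict_keys(['pixels', 'camera_matrix', 'origin', 'rotation']) [354.5 756.  750.9]
side tall_drum 0.79 [186.7 317.2] [ 500.6 -352.8    0. ]
side tall_drum 0.79 [189.  283.4] [ 584.5 -321.6    0. ]
side tall_drum 0.78 [183.4 350.1] [ 418.2 -388.8    0. ]
side tall_drum 0.58 [171.  302.4] [ 552.8 -419.4    0. ]
side load_pocket 0.75 [300.8 281.3] [494.2 105.7  46. ]
side handle 0.98 [248.9 232.3] [589.1  91.  142. ]
{'time_s': 0.4, 'joints': array([-1.1,  0.1,  1.4, -0. ,  1.6, -0. ]), 'dq': array([-0., -0., -0.,  0.,  0.,  0.]), 'joint_torque': array([ -0. , -72. , -62.2,   0.1,   0. ,  -0. ]), 'tool_pos': array([ 303.1, -603.1,  218.5]), 'tcp_rot': array([[ 0.9,  0.4, -0. ],
       [ 0.4, -0.9,  0. ],
       [-0. , -0. , -1. ]]), 'wrist_force': array([-0.1,  0. , -0.5]), 'ft_torque': array([ 0.,  0., -0.]), 'grasp_force': 0.0, 'opening': 0.9997476442917332}
```

View pics/scene.png

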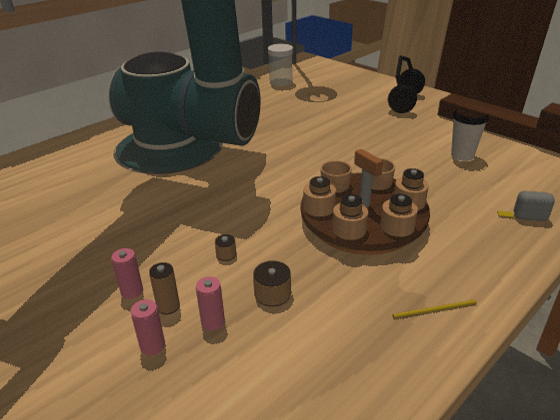

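View pics/side.png

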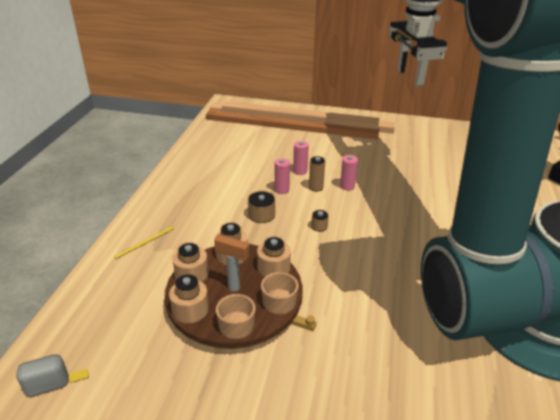

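Brown/pink candidates in the scene view, (row, col): pink (275,128), pink (325,148), pink (303,210) and brown (288,164). Only the brown one matches the brown sleeve with black ends. In the side view it is at (173,317). The brass pointer at (322,305) in the side view faces the empty cup at (290,281), and the other empty cup is at (315,236).

```bash
python3 -c "
import cv2
a=cv2.imread('pics/scene.png')[230:370,80:300];b=cv2.imread('pics/side.png')[220:350,150:330]
a=cv2.resize(a,(440,280),interpolation=2);b=cv2.resize(b,(360,280),interpolation=2);cv2.imwrite('pics/crop.png',cv2.hconcat([a,b]))"
```

```text
(no output)
```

View pics/crop.png

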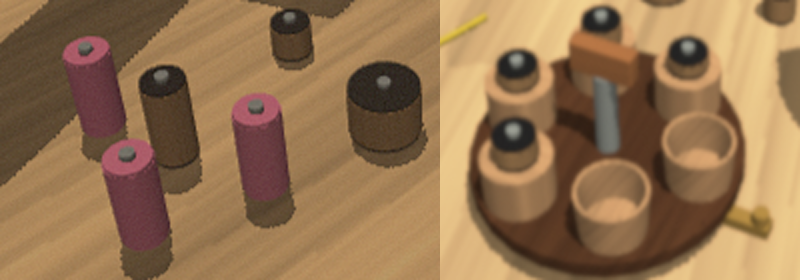

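Emit:
carry_out(
  steps=[
    [0.03,0.04,0.02,-0.13],
    [0.06,0.08,0.04,-0.26],
    [0.09,0.12,0.06,-0.39],
    [0.12,0.16,0.08,-0.52],
    [0.15,0.2,0.08,-0.63],
  ],
  fingers=1,
)

```text
time_s: 0.9
tool_pos: [445.4, -413.5, 299.9]
tcp_rot: [[0.986, -0.169, 0.002], [-0.169, -0.986, -0.002], [0.002, 0.002, -1.0]]
wrist_force: [1.1, -1.1, 0.6]
opening: 1.001
grasp_force: 0.0
```

Run:
```python
from h import *
np.set_printoptions(precision=1,suppress=True)
s=arm.observe();print(s["tool_pos"],s["tcp_rot"],s["time_s"],s["joints"])
f=arm.grab_frame("wrist");cv2.imwrite("pics/w1.png",f["pixels"]);print(f["origin"],f["rotation"])
for r in arm.pinpoint("tall_drum","wrist")[:4]: print(round(r["score"],2),np.array(r["centre"]),atz(f,r["centre"],0))
```

```text
[ 445.4 -413.5  299.9] [[ 1.  -0.2  0. ]
 [-0.2 -1.  -0. ]
 [ 0.   0.  -1. ]] 0.9 [-0.8 -0.   1.5 -0.   1.7  1. ]
[ 527.3 -428.6  466.1] [[-0.2  0.9  0.3]
 [-1.  -0.2 -0. ]
 [ 0.  -0.3  1. ]]
0.74 [120.6 212.3] [ 505.  -349.5    0. ]
0.66 [ 50.1 166.3] [ 591.4 -314.5    0. ]
0.63 [ 59.6 260.8] [ 563.  -419.7    0. ]
0.58 [178.8 244.5] [ 427.5 -374.1    0. ]
```

View pics/w1.png

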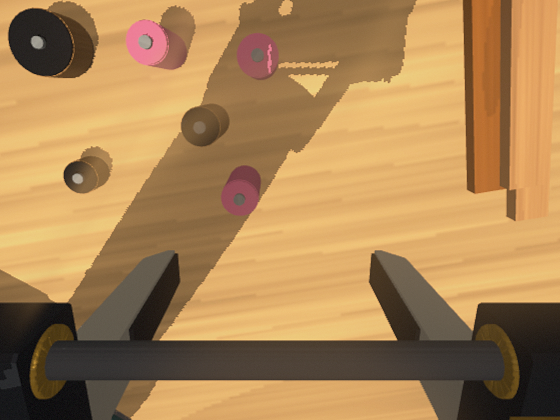

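The crop shows the brown drum among three pink ones. The wrist view has the brown drum with its nut at (127,199) and pink ones at (55,258), (42,146) and (198,238). I'll measure the brown drum from its nut, which is at z = 90.

Run:
```python
from h import *
np.set_printoptions(precision=1,suppress=True)
f=arm.grab_frame("wrist");print(atz(f,(127,199.5),90), arm.observe()["tool_pos"])
for c in("scene","side","wrist"):
    f=arm.grab_frame(c)
    for r in arm.cut_out("tall_drum",c)[:4]:
        x,y,w,h=cv2.boundingRect(r["region"].astype(np.uint8)); print(c,round(r["score"],2),np.array(r["centre"]),atz(f,r["centre"],45),f["pixels"][r["region"]].mean(0))
```

```text
[ 507.2 -348.1   90. ] [ 446.  -412.8  298.2]
scene 0.93 [303.4 211.8] [ 592.5 -315.3   45. ] [ 73.8  70.6 120.4]
scene 0.81 [324.9 147.7] [ 557.1 -414.5   45. ] [61.5 57.3 99.2]
scene 0.73 [287.1 164.5] [ 504.1 -347.1   45. ] [37.3 53.2 70. ]
scene 0.63 [273.3 126.9] [ 426.5 -373.1   45. ] [ 61.6  58.1 100. ]
side 0.87 [157.2 302.3] [ 554.2 -417.1   45. ] [ 81.4  73.7 126.7]
side 0.71 [174.  316.1] [ 504.2 -343.1   45. ] [47.5 69.  88.1]
side 0.7 [174. 285.] [ 581.5 -324.4   45. ] [104.4  94.1 162.3]
side 0.6 [171.7 349.5] [ 422.1 -374.3   45. ] [ 84.7  81.  133.5]
wrist 0.77 [ 42.2 151. ] [ 591.8 -313.4   45. ] [123.7 117.5 199.3]
wrist 0.72 [189. 241.] [ 424.2 -375.    45. ] [ 80.2  75.4 135.8]
wrist 0.71 [123.3 206.5] [ 502.8 -351.9   45. ] [ 54.3  83.8 109.9]
wrist 0.7 [ 52.7 256.7] [ 564.2 -418.4   45. ] [ 90.6  89.1 152.1]
```

Emit:
carry_out(
  steps=[
    [0.02,0.022,-0.03,0],
    [0.04,0.044,-0.06,0],
    [0.059,0.064,-0.09,0],
    [0.059,0.064,-0.13,0],
    [0.059,0.064,-0.16,0],
  ],
)

```text
time_s: 1.85
tool_pos: [503.0, -350.4, 134.7]
tcp_rot: [[0.987, -0.163, -0.001], [-0.163, -0.987, 0.001], [-0.002, -0.001, -1.0]]
wrist_force: [-0.1, -1.3, -0.2]
opening: 1.0
grasp_force: 0.0
```

Run:
```python
from h import *
np.set_printoptions(precision=1,suppress=True)
f=arm.grab_frame("wrist");s=arm.observe();p=s["tool_pos"];print(p,s["tcp_rot"][:,1],f["origin"])
for z in(0,90):
  for y in(-349,):print(proj(f,(505,y,z)))
for r in arm.cut_out("tall_drum","wrist")[:4]: print(round(r["score"],2),np.array(r["centre"]),atz(f,r["centre"],90),f["pixels"][r["region"]].mean(0))
cv2.imwrite("pics/w2.png",f["pixels"])
```

```text
[ 501.5 -349.8  129.8] [-0.2 -1.  -0. ] [ 585.6 -365.6  300.6]
(np.float64(192.4803534221349), np.float64(270.60692572325064))
(np.float64(232.13980328166195), np.float64(269.0768815020135))
0.95 [216.2 274.8] [ 514.4 -354.    90. ] [45.3 64.1 83.5]
0.7 [302.4 318.9] [ 452.6 -372.3   90. ] [113.6 104.1 179.7]
0.63 [ 93.7 190.4] [ 590.3 -320.6   90. ] [109.6 107.7 184.6]
0.6 [113.8 366.7] [ 564.4 -412.9   90. ] [101.2  95.7 170.1]
```

View pics/w2.png

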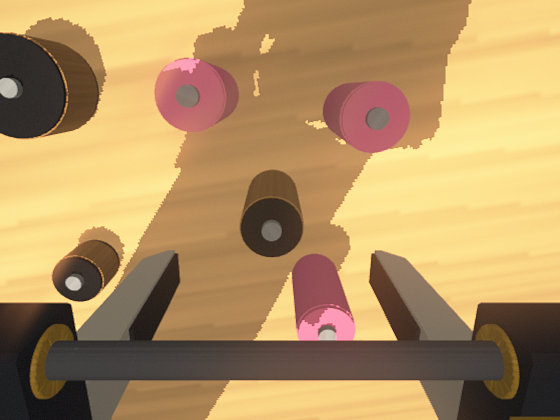

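The brown drum is between the fingers, with its nut at (231,271). My estimate of (505,-349) projects to (232,269), so they agree. Next I descend and grip.

Emit:
carry_out(
  steps=[
    [0.004,0,-0.03,0],
    [0.004,0,-0.06,0],
    [0.004,0,-0.08,0],
    [0.004,0,-0.08,0],
  ],
)

```text
time_s: 2.35
tool_pos: [506.6, -350.9, 56.2]
tcp_rot: [[0.986, -0.164, -0.002], [-0.164, -0.986, 0.002], [-0.002, -0.001, -1.0]]
wrist_force: [-0.1, 0.3, -0.2]
opening: 1.001
grasp_force: 0.0
```

Emit:
carry_out(
  steps=[
    [0,0,0,0],
    [0,0,0,0],
    [0,0,0,0],
    [0,0,0,0],
    [0,0,0,0],
  ],
  fingers=0,
  newtons=25,
)

```text
time_s: 2.85
tool_pos: [507.6, -350.8, 57.9]
tcp_rot: [[0.987, -0.163, 0.001], [-0.163, -0.987, -0.0], [0.001, 0.0, -1.0]]
wrist_force: [-0.3, 0.0, -0.0]
opening: 0.618
grasp_force: 0.0
```

Emit:
carry_out(
  steps=[
    [-0.001,0,-0.009,0],
    [-0.001,0,-0.009,0],
  ],
  fingers=0.62,
)

```text
time_s: 3.05
tool_pos: [505.8, -350.3, 46.8]
tcp_rot: [[0.987, -0.163, -0.001], [-0.163, -0.987, 0.001], [-0.002, -0.001, -1.0]]
wrist_force: [0.3, -0.1, -0.6]
opening: 0.618
grasp_force: 0.0
```

Emit:
carry_out(
  steps=[
    [0,0,0,0],
    [0,0,0,0],
    [0,0,0,0],
    [0,0,0,0],
    [0,0,0,0],
  ],
  fingers=0,
  newtons=25,
)

```text
time_s: 3.55
tool_pos: [506.5, -350.7, 48.4]
tcp_rot: [[0.987, -0.163, 0.0], [-0.163, -0.987, -0.0], [0.0, 0.0, -1.0]]
wrist_force: [-0.4, 0.8, -1.3]
opening: 0.429
grasp_force: 24.9
```

Emit:
carry_out(
  steps=[
    [0,0,0.045,0],
    [0,0.0,0.09,0],
    [0,0.03,0.13,0],
    [-0.01,0.07,0.16,0],
    [-0.02,0.11,0.18,0],
  ],
)

```text
time_s: 4.05
tool_pos: [486.3, -239.9, 230.6]
tcp_rot: [[0.986, -0.164, 0.002], [-0.164, -0.986, -0.001], [0.002, 0.001, -1.0]]
wrist_force: [0.1, 0.2, -0.4]
opening: 0.427
grasp_force: 24.9
```

Emit:
carry_out(
  steps=[
    [0,0.05,0.01,0],
    [0,0.1,0.01,0],
    [0,0.15,0.01,0],
    [-0.005,0.2,0.01,0],
    [-0.01,0.24,0.01,0],
  ],
)

```text
time_s: 4.55
tool_pos: [475.8, 1.5, 238.5]
tcp_rot: [[0.987, -0.163, 0.0], [-0.163, -0.987, 0.0], [0.0, -0.0, -1.0]]
wrist_force: [1.1, -0.0, -1.5]
opening: 0.426
grasp_force: 24.9
```

Run:
```python
from h import *
np.set_printoptions(precision=1,suppress=True)
for i in range(3): f=arm.grab_frame("wrist")
s=arm.observe();print(s["time_s"],s["tool_pos"],s["opening"],s["tcp_rot"][:,1])
for t,z in(("load_pocket",46),("handle",142)):
  for r in arm.pinpoint(t,"wrist")[:3]: print(t,round(r["score"],2),np.array(r["centre"]),atz(f,r["centre"],z))
cv2.imwrite("pics/w3.png",f["pixels"])
```

```text
4.7 [476.2   1.2 238.6] 0.4262911702447233 [-0.2 -1.  -0. ]
load_pocket 0.96 [170.1 167. ] [500.8 103.3  46. ]
handle 0.88 [ 57.2 118.4] [594.   85.7 142. ]
handle 0.59 [233.8 274.6] [456.2   4.7 142. ]
```

View pics/w3.png

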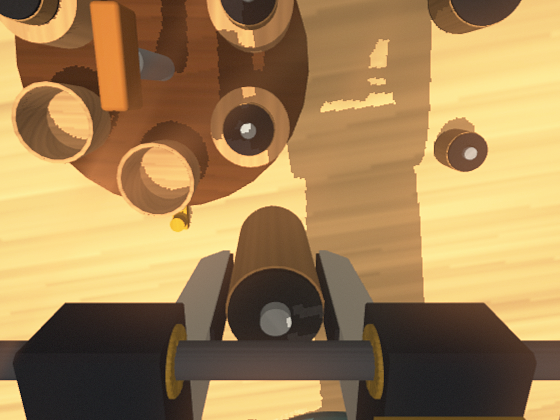

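The wrist view shows the load cup's rim centred near (179,159), the pointer at (222,180), the other empty cup at (121,56), the handle bar at (55,115), and the drum held straight. I'll fit the rims to get the geometry.

```bash
python3 - <<'E'
from h import *
from scipy.optimize import least_squares
np.set_printoptions(precision=1,suppress=True)
f=arm.grab_frame("wrist")
a=atz(f,(179.5,159.5),86);b=atz(f,(121.5,55.5),86)
print("rims",a,b,np.linalg.norm(a-b))
for rc in((179,118),(179,200),(144,159),(215,159)):print(atz(f,rc,86))
# centre from two rims at 60 deg
def res(p):
    cx,cy,t=p;u=lambda t:np.array([cx+95*np.cos(t),cy+95*np.sin(t)])
    return np.r_[u(t)-a[:2],u(t-np.pi/3)-b[:2]]
r=least_squares(res,[592,87,3.0]);print(r.x[:2],np.degrees(r.x[2]),r.fun)
cx,cy,t=r.x;print("pocket",cx+95*np.cos(t),cy+95*np.sin(t))
c,s=np.cos(t),np.sin(t)
for dx,dy in((32,9),(32,-9),(-32,9),(-32,-9)): print("handle corner",np.array(proj(f,(cx+c*dx-s*dy,cy+s*dx+c*dy,158))))
# drum bottom/top in hand
p=arm.observe()["tool_pos"];print("drum nut",np.array(proj(f,(p[0],p[1],p[2]+41.6))),"bottom",np.array(proj(f,(p[0],p[1],p[2]-48.4))))
E
python3 -c "
import cv2
a=cv2.imread('pics/w3.png')[0:220,0:300];cv2.imwrite('pics/w3c.png',cv2.resize(a,(800,587),interpolation=2))"
```

```text
rims [501.1  94.5  86. ] [563.  167.1  86. ] 95.38548035114518
[507.4 129.9  86. ]
[495.9  59.7  86. ]
[531.   87.2  86. ]
[469.6 103.1  86. ]
[594.7  77.4] 169.57800088576485 [ 0.1  0.1 -0.1 -0.1]
pocket 501.25752830988836 94.62521804689653
handle corner [108.8 133.3]
handle corner [108.2 104.9]
handle corner [ -4.2 123.2]
handle corner [-4.8 92.3]
drum nut [318.3 271.9] bottom [232.5 272.8]
```

View pics/w3c.png

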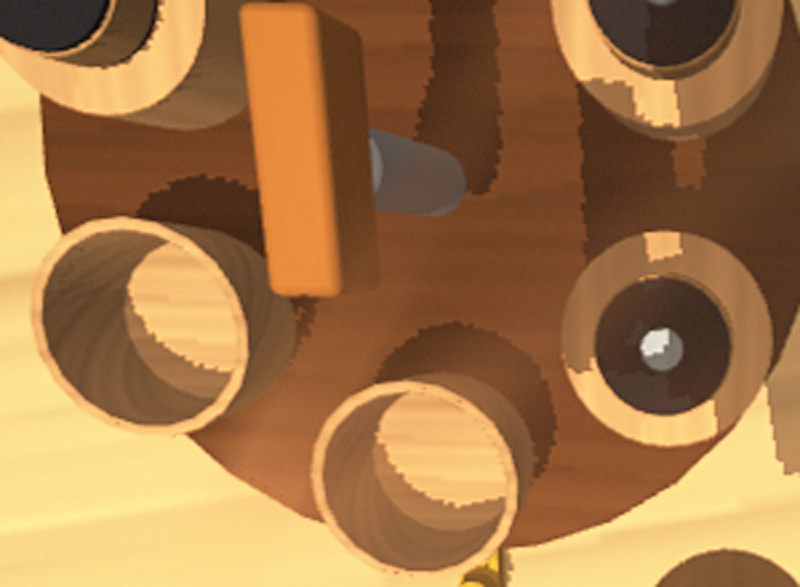

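Emit:
carry_out(
  steps=[
    [0.012,0.04,0,0],
    [0.025,0.08,0,0],
    [0.025,0.097,-0.03,0],
    [0.025,0.097,-0.06,0],
    [0.025,0.097,-0.08,0],
  ],
)

```text
time_s: 5.35
tool_pos: [501.3, 95.5, 156.0]
tcp_rot: [[0.986, -0.164, -0.002], [-0.164, -0.986, -0.0], [-0.002, 0.001, -1.0]]
wrist_force: [-0.5, -0.6, -0.9]
opening: 0.428
grasp_force: 24.9
```

Run:
```python
from h import *
np.set_printoptions(precision=1,suppress=True)
for i in range(3): f=arm.grab_frame("wrist")
s=arm.observe();p=s["tool_pos"];print(s["time_s"],p,s["wrist_force"])
print("drum bottom", np.array(proj(f,p-[0,0,48.4])))
img=f["pixels"].copy()
for (cx,cy),R,z,col in(((501.4,97.9),30,86,(0,255,0)),((501.4,97.9),34,86,(0,255,0)),(p[:2],20,p[2]-48.4,(255,0,255))):
  for t in np.linspace(0,6.28,120):
    v,u=proj(f,(cx+R*np.cos(t),cy+R*np.sin(t),z)); cv2.circle(img,(int(round(u)),int(round(v))),0,col,-1)
side=arm.grab_frame("side");im2=side["pixels"].copy()
for (cx,cy),R,z,col in(((501.4,97.9),34,86,(0,255,0)),(p[:2],20,p[2]-48.4,(255,0,255))):
  for t in np.linspace(0,6.28,80):
    v,u=proj(side,(cx+R*np.cos(t),cy+R*np.sin(t),z)); cv2.circle(im2,(int(round(u)),int(round(v))),0,col,-1)
a=cv2.resize(img[100:400,130:430],(400,400),interpolation=2);b=cv2.resize(im2[180:330,200:350],(400,400),interpolation=2)
cv2.imwrite("pics/w4.png",cv2.hconcat([a,b]))
```

```text
5.5 [501.3  95.2 157.5] [-0.  -0.2 -1.1]
drum bottom [232.7 271.5]
```

View pics/w4.png

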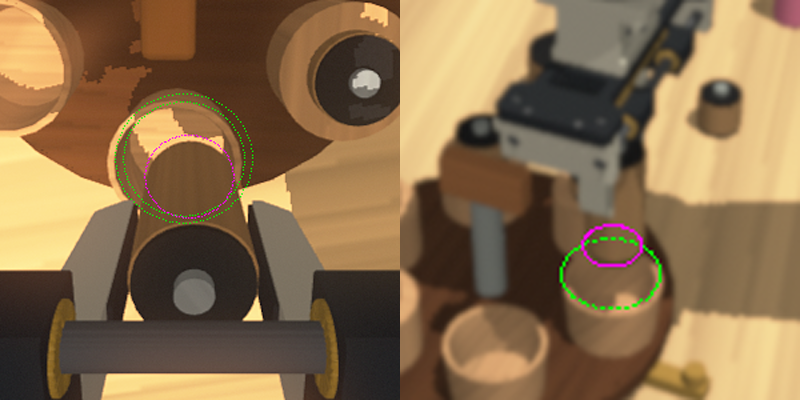

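The left crop shows the actual rim centred about 8 crop px left of my circle, so the pocket is near (500.5,101). The drum's bottom matches its prediction. I'll shift +6 mm in y and lower.

Emit:
carry_out(
  steps=[
    [-0.001,0.006,0,0],
    [-0.001,0.006,-0.015,0],
    [-0.001,0.006,-0.03,0],
    [-0.001,0.006,-0.04,0],
    [-0.001,0.006,-0.05,0],
  ],
)

```text
time_s: 6.05
tool_pos: [500.1, 102.2, 107.0]
tcp_rot: [[0.987, -0.163, -0.001], [-0.163, -0.987, -0.0], [-0.001, 0.0, -1.0]]
wrist_force: [-0.4, -0.1, -1.9]
opening: 0.426
grasp_force: 24.9
```

Run:
```python
from h import *
np.set_printoptions(precision=1,suppress=True)
for i in range(2): f=arm.grab_frame("wrist")
s=arm.observe();p=s["tool_pos"];print(s["time_s"],p,s["wrist_force"],s["ft_torque"])
img=f["pixels"].copy()
side=arm.grab_frame("side");im2=side["pixels"]
a=cv2.resize(img[100:400,130:430],(400,400),interpolation=2);b=cv2.resize(im2[180:330,200:350],(400,400),interpolation=2)
cv2.imwrite("pics/w5.png",cv2.hconcat([a,b]))
```

```text
6.15 [499.8 102.2 106.5] [ 0.3 -0.1 -0.9] [ 0.1 -0.   0. ]
```

View pics/w5.png

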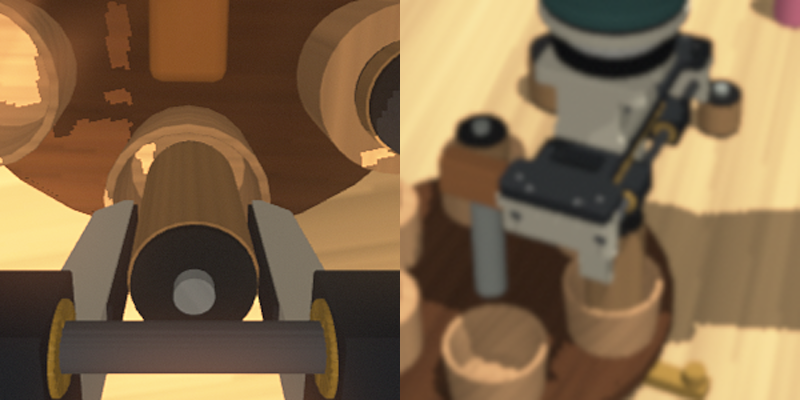

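The drum is inside the cup and centred between its walls, and no contact force shows. I'll lower it to the floor.

Emit:
carry_out(
  steps=[
    [0,0,-0.005,0],
    [0,0,-0.01,0],
    [0,0,-0.01,0],
    [0,0,-0.011,0],
    [0,0,-0.011,0],
  ],
)

```text
time_s: 6.7
tool_pos: [500.5, 102.3, 97.4]
tcp_rot: [[0.987, -0.163, 0.0], [-0.163, -0.987, 0.0], [0.0, -0.0, -1.0]]
wrist_force: [0.2, 0.0, -0.8]
opening: 0.425
grasp_force: 24.9
```

Emit:
carry_out(
  steps=[
    [0,0,-0.001,0],
    [0,0,-0.002,0],
    [0,0,-0.003,0],
    [0,0,-0.003,0],
  ],
)

```text
time_s: 7.1
tool_pos: [500.5, 102.3, 94.4]
tcp_rot: [[0.987, -0.163, 0.0], [-0.163, -0.987, -0.0], [0.0, 0.0, -1.0]]
wrist_force: [-0.7, 0.1, -0.6]
opening: 0.427
grasp_force: 24.9
```

Emit:
carry_out(
  steps=[
    [0,0,-0.001,0],
    [0,0,-0.0015,0],
    [0,0,-0.002,0],
    [0,0,-0.002,0],
  ],
)

```text
time_s: 7.5
tool_pos: [501.1, 102.7, 93.9]
tcp_rot: [[0.987, -0.163, 0.002], [-0.163, -0.987, 0.001], [0.002, -0.001, -1.0]]
wrist_force: [-2.4, 2.3, 11.6]
opening: 0.428
grasp_force: 25.0
```

Contact with the floor (11.6 N). Release and rise.

Emit:
carry_out(
  steps=[
    [0,0,0.001,0],
    [0,0,0.001,0],
    [0,0,0.001,0],
    [0,0,0.001,0],
    [0,0,0.001,0],
  ],
  fingers=0.7,
)

```text
time_s: 8.0
tool_pos: [500.4, 102.3, 93.2]
tcp_rot: [[0.987, -0.163, -0.0], [-0.163, -0.987, -0.0], [-0.0, 0.0, -1.0]]
wrist_force: [0.6, -0.9, 0.6]
opening: 0.696
grasp_force: 0.0
```

Emit:
carry_out(
  steps=[
    [0,0,0.02,0],
    [0,0,0.05,0],
    [0,0,0.09,0],
    [0,0,0.13,0],
    [-0.02,-0.01,0.14,0],
  ],
)

```text
time_s: 8.5
tool_pos: [482.0, 92.8, 237.5]
tcp_rot: [[0.987, -0.163, 0.004], [-0.163, -0.987, 0.001], [0.004, -0.001, -1.0]]
wrist_force: [0.7, -0.0, 0.3]
opening: 0.701
grasp_force: 0.0
```

Run:
```python
from h import *
np.set_printoptions(precision=1,suppress=True)
for i in range(3): f=arm.grab_frame("wrist")
s=arm.observe();p=s["tool_pos"];print(s["time_s"],p,s["joints"],s["opening"])
for t,z in(("load_pocket",46),("handle",142),("tall_drum",46)):
  for r in arm.pinpoint(t,"wrist")[:2]: print(t,round(r["score"],2),np.array(r["centre"]),atz(f,r["centre"],z))
for c in("side","scene"):
  g=arm.grab_frame(c)
  for t,z in(("load_pocket",46),("handle",142)):
    for r in arm.pinpoint(t,c)[:1]: print(c,t,round(r["score"],2),atz(g,r["centre"],z))
cv2.imwrite("pics/w6.png",f["pixels"])
# handle: bright orange top face
img=f["pixels"];hsv=cv2.cvtColor(img,cv2.COLOR_BGR2HSV)
for r in arm.cut_out("handle","wrist")[:1]:
  print(r["score"],r["centre"],r["region"].sum(),[x for x in cv2.boundingRect(r["region"].astype(np.uint8))])
cx,cy,t=594.3,84.5,np.radians(170)
c,s_=np.cos(t),np.sin(t)
for dx,dy in((32,9),(32,-9),(-32,9),(-32,-9)):
  v,u=proj(f,(cx+c*dx-s_*dy,cy+s_*dx+c*dy,158));print(round(v),round(u)); cv2.circle(img,(int(round(u)),int(round(v))),2,(0,255,0),-1)
cv2.imwrite("pics/w6.png",img)
```

```text
8.65 [480.4  92.1 234.2] [ 0.1 -0.3  1.8  0.   1.6  1.9] 0.7009759215152348
handle 0.79 [ 42.5 252.6] [593.   85.9 142. ]
tall_drum 0.58 [163.9 260.5] [497.7 101.1  46. ]
side load_pocket 0.82 [493.9 103.8  46. ]
side handle 0.9 [592.2  85.8 142. ]
scene load_pocket 0.78 [504.6  98.8  46. ]
scene handle 0.64 [593.3  80.9 142. ]
0.77 [78.5, 260.0] 47569 [108, 0, 300, 206]
93 268
92 239
-24 268
-25 237
```

View pics/w6.png

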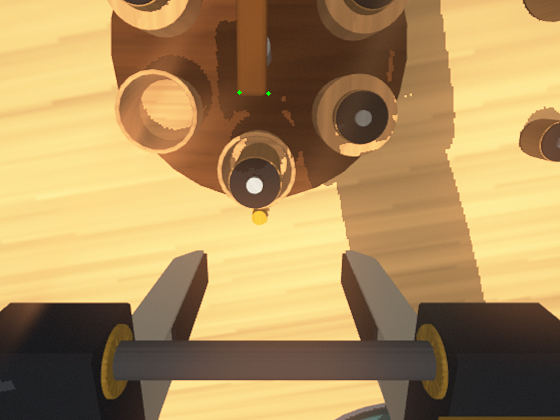

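The drum stands upright in the cup, nut at (185,254). The handle's near-end corners are at (93,239) and (93,266), so my model (593.5,85) fits. I'll go to the handle.

Emit:
carry_out(
  steps=[
    [0.04,-0.003,0,0],
    [0.08,-0.006,0,0],
    [0.113,-0.007,0,0],
    [0.113,-0.007,-0.03,0],
    [0.113,-0.007,-0.05,0],
  ],
)

```text
time_s: 9.65
tool_pos: [594.0, 85.2, 181.2]
tcp_rot: [[0.987, -0.164, -0.002], [-0.164, -0.987, -0.0], [-0.002, 0.0, -1.0]]
wrist_force: [-0.9, 1.4, -0.5]
opening: 0.694
grasp_force: 0.0
```

Emit:
carry_out(
  steps=[
    [0,0,-0.02,0],
    [0,0,-0.04,0],
    [0,0,-0.056,0],
    [0,0,-0.056,0],
  ],
)

```text
time_s: 10.05
tool_pos: [592.6, 85.2, 124.9]
tcp_rot: [[0.987, -0.163, -0.003], [-0.163, -0.987, -0.0], [-0.003, 0.001, -1.0]]
wrist_force: [0.3, -0.1, -0.8]
opening: 0.701
grasp_force: 0.0
```

Emit:
carry_out(
  steps=[
    [0,0,0,0],
    [0,0,0,0],
    [0,0,0,0],
    [0,0,0,0],
    [0,0,0,0],
  ],
  fingers=0,
  newtons=45,
)

```text
time_s: 10.55
tool_pos: [593.6, 85.3, 127.7]
tcp_rot: [[0.987, -0.163, 0.001], [-0.163, -0.987, 0.0], [0.0, -0.0, -1.0]]
wrist_force: [-0.1, -0.4, 0.5]
opening: 0.317
grasp_force: 0.0
```

Emit:
carry_out(
  steps=[
    [0,0,0,0],
    [0,0,0,0],
    [0,0,0,0],
  ],
)

```text
time_s: 10.85
tool_pos: [593.8, 87.2, 127.5]
tcp_rot: [[0.987, -0.163, 0.001], [-0.163, -0.987, 0.004], [0.001, -0.004, -1.0]]
wrist_force: [4.3, 16.4, -1.3]
opening: 0.189
grasp_force: 45.0
```

Emit:
carry_out(
  steps=[
    [0,0.002,0,0],
    [0,0.002,0,0.03],
    [0,0.002,0,0.07],
    [0,0.002,0,0.11],
    [0,0.002,0,0.15],
  ],
)

```text
time_s: 11.35
tool_pos: [593.8, 87.5, 127.5]
tcp_rot: [[1.0, -0.013, 0.001], [-0.013, -1.0, 0.001], [0.001, -0.001, -1.0]]
wrist_force: [3.8, 2.7, -0.4]
opening: 0.19
grasp_force: 45.1
```

Emit:
carry_out(
  steps=[
    [0,0,0,0.05],
    [0,0,0,0.1],
    [0,0,0,0.15],
    [0,0,0,0.2],
    [0,0,0,0.25],
  ],
)

```text
time_s: 11.85
tool_pos: [593.8, 87.9, 127.5]
tcp_rot: [[0.972, 0.235, 0.001], [0.235, -0.972, 0.001], [0.001, -0.001, -1.0]]
wrist_force: [3.2, 6.0, -0.7]
opening: 0.187
grasp_force: 45.1
```

Emit:
carry_out(
  steps=[
    [0,0,0,0.05],
    [0,0,0,0.1],
    [0,0,0,0.15],
    [0,0,0,0.2],
    [0,0,0,0.25],
  ],
)

```text
time_s: 12.35
tool_pos: [593.7, 88.2, 127.5]
tcp_rot: [[0.883, 0.469, 0.001], [0.469, -0.883, 0.002], [0.001, -0.001, -1.0]]
wrist_force: [3.2, 8.8, -0.0]
opening: 0.189
grasp_force: 45.0
```

Emit:
carry_out(
  steps=[
    [0,0,0,0.05],
    [0,0,0,0.1],
    [0,0,0,0.15],
    [0,0,0,0.2],
    [0,0,0,0.25],
  ],
)

```text
time_s: 12.85
tool_pos: [593.4, 88.6, 127.5]
tcp_rot: [[0.74, 0.673, 0.0], [0.673, -0.74, 0.002], [0.002, -0.002, -1.0]]
wrist_force: [-0.7, 11.6, 1.0]
opening: 0.191
grasp_force: 45.0
```

Emit:
carry_out(
  steps=[
    [0,0,0,0.04],
    [0,0,0,0.08],
    [0,0,0,0.12],
    [0,0,0,0.147],
    [0,0,0,0.147],
  ],
)

```text
time_s: 13.35
tool_pos: [593.2, 88.8, 127.5]
tcp_rot: [[0.634, 0.774, -0.0], [0.774, -0.634, 0.003], [0.002, -0.002, -1.0]]
wrist_force: [-0.7, 12.2, 2.1]
opening: 0.188
grasp_force: 45.0
```

Run:
```python
from h import *
np.set_printoptions(precision=2,suppress=True)
s=arm.observe();print(s["ft_torque"],s["joints"],np.degrees(np.arctan2(s["tcp_rot"][1,0],s["tcp_rot"][0,0])))
```

```text
[ 1.97  0.32 -0.3 ] [ 0.1  -0.01  1.72  0.    1.43  0.79] 50.66965941956237
```

Emit:
carry_out(
  steps=[
    [0,0.001,0,0],
    [0,0.002,0,0],
    [0,0.002,0,0],
  ],
)

```text
time_s: 13.65
tool_pos: [593.3, 88.9, 127.5]
tcp_rot: [[0.635, 0.772, -0.001], [0.772, -0.635, -0.001], [-0.001, 0.0, -1.0]]
wrist_force: [-4.4, -3.1, 3.6]
opening: 0.188
grasp_force: 45.0
```

Run:
```python
from h import *
np.set_printoptions(precision=2,suppress=True)
s=arm.observe();print(s["ft_torque"],s["wrist_force"])
f=arm.grab_frame("side")
for t,z in(("load_pocket",46),("handle",142)):
    for r in arm.pinpoint(t,"side")[:2]: print(t,round(r["score"],2),atz(f,r["centre"],z))
```

```text
[-0.37  0.71 -0.22] [-4.44 -3.06  3.62]
load_pocket 0.84 [526.09  18.24  46.  ]
handle 0.84 [590.1   92.06 142.  ]
```

Emit:
carry_out(
  steps=[
    [0,0,0,0],
    [0,0,0,0],
    [0,0,0,0],
    [0,0,0,0],
    [0,0,0,0],
  ],
  fingers=0.6,
)

```text
time_s: 14.3
tool_pos: [593.5, 89.3, 127.3]
tcp_rot: [[0.635, 0.773, 0.0], [0.773, -0.635, 0.0], [0.0, 0.0, -1.0]]
wrist_force: [-0.0, 0.1, -0.2]
opening: 0.565
grasp_force: 0.0
```

Emit:
carry_out(
  steps=[
    [0,0,0.03,0],
    [0,0,0.07,0],
    [0,0,0.1,0],
    [-0.03,0,0.13,0],
    [-0.07,0,0.15,0],
  ],
)

```text
time_s: 14.8
tool_pos: [523.4, 89.2, 279.0]
tcp_rot: [[0.635, 0.772, 0.001], [0.772, -0.635, 0.0], [0.001, 0.001, -1.0]]
wrist_force: [0.7, 0.4, 0.4]
opening: 0.597
grasp_force: 0.0
```

Emit:
carry_out(
  steps=[
    [-0.03,0,0.01,-0.12],
    [-0.06,0,0.01,-0.24],
    [-0.06,0,0.01,-0.36],
    [-0.06,0,0.01,-0.48],
    [-0.06,0,0.01,-0.6],
  ],
)

```text
time_s: 15.3
tool_pos: [463.2, 89.3, 287.6]
tcp_rot: [[0.962, 0.274, 0.001], [0.274, -0.962, 0.0], [0.001, 0.0, -1.0]]
wrist_force: [-1.0, 0.3, 0.5]
opening: 0.598
grasp_force: 0.0
```

Run:
```python
from h import *
np.set_printoptions(precision=1,suppress=True)
for i in range(2): f=arm.grab_frame("wrist")
s=arm.observe();print(s["time_s"],s["tool_pos"],s["wrist_force"],s["opening"])
frames={"wrist":f,"side":arm.grab_frame("side"),"scene":arm.grab_frame("scene")}
c0=np.array([593.6,88])
for c,g in frames.items():
  for t,z in(("load_pocket",46),("handle",142),("tall_drum",46)):
    for r in arm.pinpoint(t,c)[:5]:
      p=atz(g,r["centre"],z)
      if p[1]>-100:print(c,t,round(r["score"],2),np.array(r["centre"]),p,"ang",np.degrees(np.arctan2(*(p[:2]-c0)[::-1]))%360)
t=np.radians(229.5);print("expected pocket",c0+95*np.array([np.cos(t),np.sin(t)]))
g=frames["side"]["pixels"]; w=f["pixels"]
cv2.imwrite("pics/fin.png",cv2.hconcat([cv2.resize(w,(440,330)),cv2.resize(g[200:360,140:330],(360,330),interpolation=2)]))
```

```text
15.4 [463.4  89.3 287.5] [-0.5 -0.3 -0.6] 0.6007831249250551
wrist load_pocket 0.82 [123.1 357.1] [534.2  16.1  46. ] ang 230.46830789423655
wrist handle 0.58 [ 30.5 322.6] [594.5  86.1 142. ] ang 295.18081187126506
wrist tall_drum 0.6 [123.7 360.3] [534.5  12.6  46. ] ang 231.93981971605416
side load_pocket 0.78 [265.4 275.1] [527.5  14.7  46. ] ang 227.9914448144181
side handle 0.89 [247.6 231.9] [590.9  87.7 142. ] ang 185.71775393065604
side tall_drum 0.72 [265.5 273.7] [530.2  15.6  46. ] ang 228.80289828503328
scene load_pocket 0.65 [207.8 317.9] [535.    8.4  46. ] ang 233.6348505355949
scene handle 0.97 [162.9 370. ] [597.2  88.9 142. ] ang 14.759604597364646
scene tall_drum 0.66 [204.6 317.5] [526.5  16.6  46. ] ang 226.79903422399696
expected pocket [531.9  15.8]
```

```bash
python3 -c "
from workcell import arm
print(arm.hand_in())"
```

```text
the job is handed in; nothing more can be done
None
```

The tall drum is released in the cup that faced the pointer, and the carousel is one click counter-clockwise, with the drum's cup measured at about 228–234° against the expected 229.5°. I handed the job in at about 15.4 s with the gripper clear; I last saw the drum standing upright before the turn, and after it checked only measured positions, not a picture.

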